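# Point-and-call check, then close the test-tile drawer

### The job

Do the point-and-call check before closing up. With the tool pointing straight down, point at the round test tile in the open drawer from about two centimetres above its middle and stay there for two seconds without touching it (do not point at the oblong tile), then point in the same way at the middle cone of the terracotta cone holder on the shelf top, again for two seconds. Then gently push the drawer fully home by its front face and come clear; do not pinch the drawer, do not touch tiles or cone holder, and leave everything else where it stands.

Things in the scene. Friction and masses are not known exactly. Their poses are not given: they have to be found in the camera images.
- shelf: Low white melamine shelf, fixed, 260 (x) x 480 (y) x 100 mm high; origin at the centre of its underside, on the table; its x axis points from the front (robot side) to the back, so its front edge lies at x = -130 mm. It is turned a little about the vertical. A drawer runs in its middle bay; small loose things stand on its top.
- drawer (a joint): How far the drawer is pulled out towards the robot along the shelf's -x, m: 0 = fully home, 0.15 = the stop; starts about half open (0.09 to 0.12). It slides with about 1.5 N of friction plus light damping, has no spring and stays where it is left. Inside it is 274 mm wide; floor 30 mm, side walls 70 mm above the table.
- drawer_front (a point): Middle of the top edge of the drawer front panel's outer face (robot side), 94 mm above the table; moves with the drawer; x axis into the shelf. The white panel is flat, 316 mm wide, 14 mm thick, from 14 to 94 mm above the table, with a flat grey disc (2 mm) in its middle and no handle. Fully home, the outer face stands 14 mm in front of the shelf's front edge.
- round_tile: The round test tile: a disc of 44 mm diameter, 8 mm thick, dark tenmoku glaze, loose, lying flat on the drawer floor in the open part, left or right; origin at the centre of its underside (its top is 8 mm higher).
- long_tile: The oblong test tile: 42 x 80 x 8 mm (long side along its y), the same dark glaze, loose, lying flat on the drawer floor beside the round one; origin at the centre of its underside.
- cone_holder: Small terracotta cone holder standing loose on the shelf top: a disc of 58 mm diameter, 18 mm high, with three slim pale cones upright in a row, 55 mm high in all; origin at the centre of its underside. 110 g.
- cone_tip (a point): Tip of the middle cone of the cone holder, on the holder's axis, 55 mm above its underside.
- tile_stand: Clear acrylic tile stand (empty), loose on the shelf top, 50 x 64 mm base, 63 mm high; bystander. Origin at the centre of its underside.
- bowl: Small terracotta bowl, loose on the shelf top, 58 mm across, 32 mm high; bystander. Origin at the centre of its underside.
- spatula: Stainless spatula, 200 mm long, lying along the back of the shelf top; bystander. Origin under its middle.
- jar: Glass jar with a white cap, 52 mm across, 65 mm high, at the back of the shelf top; bystander. Origin at the centre of its underside.
- mug: White mug, 74 mm across, 85 mm high, on the table to the left of the shelf; bystander. Origin at the centre of its underside.
- kiln_post: Pale round kiln post, 36 mm across, 70 mm high, upright on the table to the right of the shelf; bystander. Origin at the centre of its underside.
Things that resemble listed ones, but are neither listed nor needed, are in the scene too. Leave any red look-alike of the round_tile alone.

How it is judged:
By the outcome, as a careful person would: the job done as asked, in the order asked, and still so for the second after the job is handed in, with the robot touching nothing.
It also fails if it takes over 58 s, if anything falls off the work surface, if the arm or the gripper's body presses on something with over 40 N, if the wrist force passes 120 N, or if a joint passes its speed limit or range.

### The arm

A 7-joint arm with a two-finger parallel gripper is mounted at the origin on the work surface. World frame = base frame: x ahead of the robot, y to its left, z up, the work surface at z = 0. Lengths are in mm, angles in rad, forces in N, time in s.
With the tool pointing down it reaches from about 400 to 900 mm from the base axis. Payload 5.5 kg.
Tool frame: the origin (TCP) lies between the finger pads; the fingertips stand manip.tcp_to_tips ahead of it and the grasp point (between the pads) lies 8 mm behind it (manip.tcp_to_tips is the distance from the TCP to the fingertips, in mm); z points along the fingers, y is the line along which they close (so a half turn about z gives the same grasp; the last joint's range is limited). The gripper opens to 85 mm and grips with 20 to 120 N. Pads are 22 mm wide; open, the fingers measure 114 mm over their backs; the gripper's body (76 mm by 85 mm) begins 54 mm behind the grasp point. The pads swing forward as they close: fully open they stand 13 mm farther back than shut.
Start: joints at [-1.016, 0.501, -0.427, 1.55, 0.221, 1.138, -0.21], TCP at [186.952, 622.534, 242.31] pointing down, gripper open.
Joint ranges: [-2.88, 2.88], [-0.31, 2.03], [-1.54, 1.56], [0.2, 2.42], [-1.41, 4.55], [0.19, 2.02], [-2.57, 2.57]. Speed limits (rad/s): [2.57, 2.57, 3.14, 3.14, 3.14, 3.14, 3.14].

### API

Orientations are given as a unit quaternion [x, y, z, w].
In Python, from plant import manip, snapshot, job, finder gives the robot as it stands.
- The arm moves only by the tool servo_tool, never from a script. Its argument "targets" is a list that holds one entry, the list of rows, each a list of 5 numbers: the shift along the world's x, y, z in units of 10 cm (1.0 is 10 cm), then the turn about the world's z in units of 360 degrees (1.0 is 360 degrees), then the closure, from -1 (fully open) to 1 (shut), so that 0 is half open. In form: [[[dx, dy, dz, turn, hand], ...]]. A call has 1 to 20 rows; each row is the pose to reach, as a shift and turn from the pose commanded when the call began, turning the shorter way round; what a row does not reach only later rows make up. A row lasts 1/10 s, in which the tool goes at most 50 mm and 8.59 degrees, less where a joint would pass 70% of its speed; a pose out of reach is approached as far as the arm can. A call with a number of a shift or a turn outside -1 to 1 is refused whole. A call with a gripper value outside its range is refused whole. The fingers move at their own pace and stop on an object; "grip_force" is the grip in N (left out, the last holds). Time passes only in rows, so rows that repeat a pose let the fingers close. It gives the time, the measured TCP pose, the force, the opening and the grip force at its end, in the units of the state.
- manip.state(): the state, without advancing time (a new reading comes with each control period).
- snapshot(name): name is "side" or "top" or "wrist"; returns a dict with "img" (420x560x3 uint8, red, green, blue), "camera_matrix" (3x3 intrinsics, pixels), "extrinsics" (4x4, takes a point from world to camera coordinates); the wrist camera has in their place "hand_eye" (4x4, takes a point from camera to tool coordinates, whose origin is the TCP and whose axes are the flange's). Camera axes: x right, y down, z forward; pixel columns grow to the right and rows downward; lengths in mm; the calibration is good to about 2 mm. The wrist camera is an equidistant fisheye: a pixel r from the principal point sees the ray r / f radians off the axis. A picture is of the moment at which its call begins: read the wrist's pose just before it. There is no depth.
- job.finish_job(): hands the job in; it is judged then, once.
Trained networks look in the newest picture that a camera, given by its name, has taken for a name from the list of things; names that differ only in an ending like _2 or _b are one class to them, and where a whole thing is asked for, a point or a joint stands for the part that bears it (a point fixed in the world has none). Each returns a list of dicts, best first, with "p" (0 to 1); they miss things now and then, are a little off and sometimes report something else, mostly with a low value. They report only what shows in the picture. A call takes as long as a camera call. They do not tell look-alikes from the thing itself.
- finder.recognise(camera, label): "rect" ([left, top, right, bottom] in pixels, round what is visible of it).
The state is a dict: "clock": time; "joint_positions": joint angles; "joint_velocities": joint speeds; "tau": joint torques, N m; "eef_pos": TCP position; "ee_rot": TCP orientation; "wrist_force": force on the tool from outside, world axes, zero at the start; "torque": the same for the moment, N m; "gripper_width": finger opening in mm; "grip_force": force on a finger pad.
Only numpy, scipy, OpenCV 4.12 (cv2) and the standard library are available. Lean on these libraries where they do the work, as an engineer would, in place of code of your own. Each camera call takes 0.05 s, during which the arm holds its last target. There are 200 camera calls.

## Working session

There is one attempt and no reset: what is moved stays moved. The work goes in short steps, Python scripts to look and compute and a tool call to move; the robot and the scene stay as the last step left them, time stands still between calls to the robot, and variables do not carry over. Pictures are saved under pics/ and viewed, at most 10 in all, crops included, and the job is handed in when it is done.

Besides the shell and the picture viewer there is one more tool, called after ">>>" by a JSON object that holds its "fn" and its "kwargs". servo_tool: Moves the arm, as the interface text tells. Shifts and turns lie within -1 to 1; 1 stands for 10 cm of shift or 360 degrees of turn. Its arguments: {"type":"object","properties":{"targets":{"type":"array","items":{"type":"array","items":{"type":"array","items":{"type":"number"}}}},"grip_force":{"type":"number"}},"required":["targets"]}

```bash
mkdir -p pics; ls; cat > h.py <<'E'
import numpy as np, cv2
from plant import manip, snapshot, job, finder
def ray(s,uv):
    K=np.array(s["camera_matrix"]);E=np.array(s["extrinsics"])
    d=E[:3,:3].T@np.linalg.inv(K)@np.array([uv[0],uv[1],1.]);return -E[:3,:3].T@E[:3,3],d
def atz(s,uv,z):
    o,d=ray(s,uv);return o+d*(z-o[2])/d[2]
def save(n,i): cv2.imwrite("pics/"+n,i[...,::-1])
E
python3 - <<'E'
from h import *
st=manip.state();print(st["clock"],st["eef_pos"],st["ee_rot"],st["gripper_width"],manip.tcp_to_tips)
for c in("top","side"):
    s=snapshot(c);save(c+".png",s["img"]);print(c,np.round(s["extrinsics"],3).tolist(),s["camera_matrix"])
    for l in("round_tile","long_tile","cone_holder","cone_tip","drawer_front","shelf","tile_stand","bowl","jar"):
        print(l,[(np.round(r["rect"]).tolist(),round(r["p"],2)) for r in finder.recognise(c,l)][:3])
E
```

```text
pics
0.0 [186.86647906 621.83233518 241.20819752] [ 1.45361850e-01  9.89378031e-01 -1.00574170e-03 -1.83330690e-04] 85.7608214830518 11.0
top [[0.016, -1.0, -0.018, 7.34], [-0.986, -0.013, -0.168, 589.27], [0.167, 0.02, -0.986, 1106.798], [0.0, 0.0, 0.0, 1.0]] [[410.75931573   0.         281.1891838 ]
 [  0.         410.75931573 206.32869317]
 [  0.           0.           1.        ]]
round_tile [([213.0, 268.0, 232.0, 282.0], 0.76), ([188.0, 104.0, 369.0, 259.0], 0.73), ([247.0, 216.0, 263.0, 229.0], 0.67)]
long_tile [([287.0, 213.0, 315.0, 227.0], 0.75)]
cone_holder [([228.0, 164.0, 245.0, 183.0], 0.89), ([197.0, 114.0, 222.0, 139.0], 0.72), ([286.0, 209.0, 316.0, 228.0], 0.53)]
cone_tip [([228.0, 164.0, 254.0, 182.0], 0.6)]
drawer_front [([222.0, 200.0, 338.0, 255.0], 0.96)]
shelf [([185.0, 104.0, 371.0, 256.0], 0.69), ([226.0, 162.0, 248.0, 185.0], 0.31), ([248.0, 215.0, 264.0, 228.0], 0.24)]
tile_stand [([262.0, 156.0, 287.0, 180.0], 0.58)]
bowl [([303.0, 155.0, 322.0, 180.0], 0.76)]
jar [([197.0, 114.0, 223.0, 141.0], 0.59)]
side [[0.782, -0.623, 0.017, -454.475], [-0.465, -0.602, -0.649, 345.55], [0.414, 0.5, -0.761, 1110.273], [0.0, 0.0, 0.0, 1.0]] [[529.19138533   0.         276.41674023]
 [  0.         529.19138533 211.12267247]
 [  0.           0.           1.        ]]
round_tile [([199.0, 270.0, 218.0, 282.0], 0.75), ([188.0, 247.0, 205.0, 259.0], 0.68), ([167.0, 224.0, 183.0, 240.0], 0.51)]
long_tile [([265.0, 237.0, 299.0, 260.0], 0.82), ([194.0, 182.0, 317.0, 297.0], 0.38)]
cone_holder [([258.0, 155.0, 282.0, 177.0], 0.84)]
cone_tip [([264.0, 150.0, 281.0, 179.0], 0.86)]
drawer_front [([192.0, 184.0, 318.0, 298.0], 0.77)]
shelf [([194.0, 119.0, 418.0, 298.0], 0.65), ([326.0, 194.0, 342.0, 220.0], 0.64)]
tile_stand [([288.0, 164.0, 316.0, 204.0], 0.68)]
bowl [([325.0, 196.0, 342.0, 216.0], 0.94), ([193.0, 184.0, 315.0, 300.0], 0.43)]
jar [([281.0, 115.0, 300.0, 142.0], 0.72)]
```

```bash
python3 - <<'E'
import cv2
a=cv2.imread("pics/top.png")[90:300,150:410];cv2.imwrite("pics/topc.png",cv2.resize(a,None,fx=2.8,fy=2.8,interpolation=2))
a=cv2.imread("pics/side.png")[100:310,160:430];cv2.imwrite("pics/sidec.png",cv2.resize(a,None,fx=2.8,fy=2.8,interpolation=2))
E
```

```text
(no output)
```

View pics/topc.png

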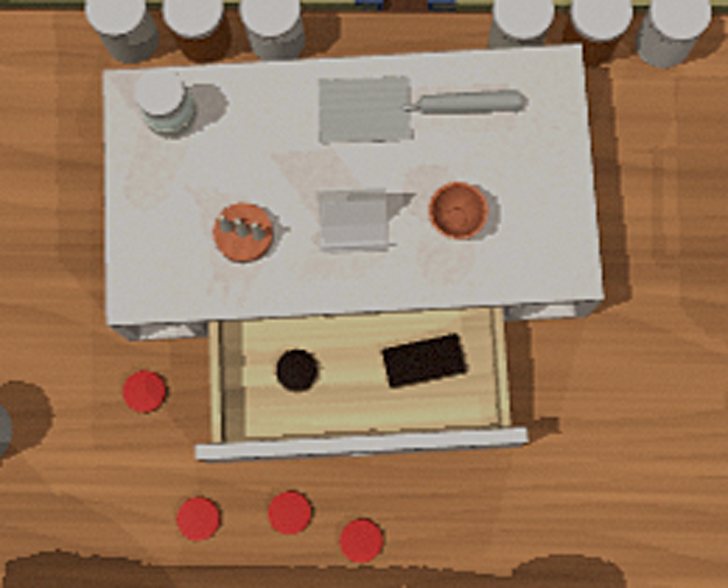

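View pics/sidec.png

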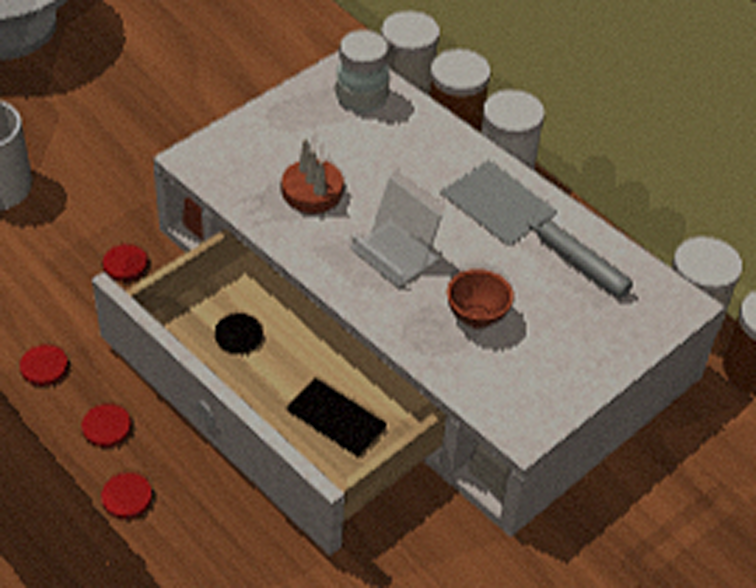

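The top crop shows the dark round tile at full-image (256,222), left in the drawer, and the oblong one at (301,219). The red look-alike discs lie on the table at (202,230), (221,275), (254,273) and (279,283). The terracotta cone holder is at (237,172) and the bowl at (313,165). The dark round disc inside the drawer is the round_tile, and the terracotta disc with three cones is the cone_holder. Both crops confirm this.

```bash
python3 - <<'E'
import cv2,numpy as np
from h import *
for c,roiT,roiC in(("top",(235,205,275,240),(222,158,252,190)),("side",(230,205,258,230),(255,145,288,180))):
    s=snapshot(c);im=s["img"].astype(int)
    def cen(roi,f):
        l,t,r,b=roi;m=f(im[t:b,l:r]).astype(np.uint8)
        n,lab,stt,ce=cv2.connectedComponentsWithStats(m);k=1+np.argmax(stt[1:,4]);x,y,w,h,a=stt[k]
        return ce[k]+[l,t],a,[l+x,t+y,l+x+w,t+y+h]
    u,a,r=cen(roiT,lambda p:p.max(2)<50);print(c,"tile",u,a,r,atz(s,u+.0,38).round(1))
    u,a,r=cen(roiC,lambda p:(p[...,0]-p[...,2]>40)&(p[...,0]>80))
    print("holder",u,a,r,"at z=118",atz(s,u,118).round(1), "bboxc",atz(s,[(r[0]+r[2]-1)/2,(r[1]+r[3]-1)/2],115).round(1))
    l,t,R,b=roiC;save(c+"_cone.png",cv2.resize(s["img"][t:b,l:R],None,fx=14,fy=14,interpolation=0))
s=snapshot("top")
# drawer front top edge corners / shelf front corners (full px)
f=lambda x,y:(150+x/2.8,90+y/2.8)
for n,p,z in(("frontL",(195,450),94),("frontR",(527,431),94),("shelfFL",(107,326),100),("shelfFR",(602,299),100),("shelfBL",(103,70),100),("shelfBR",(582,44),100)):
    print(n,atz(s,f(*p),z).round(1))
E
python3 -c "
import cv2,numpy as np
a=cv2.imread('pics/top_cone.png');b=cv2.imread('pics/side_cone.png');h=max(a.shape[0],b.shape[0])
p=lambda i:cv2.copyMakeBorder(i,0,h-i.shape[0],0,0,0)
i=np.hstack([p(a)[:, :378],p(b)[:, :420]]);cv2.imwrite('pics/cc.png',i)"
```

```text
top tile [255.5375  221.70625] 160 [np.int32(249), np.int32(215), np.int32(263), np.int32(229)] [546.1  87.9  38. ]
holder [236.26689189 172.55405405] 296 [np.int32(226), np.int32(162), np.int32(247), np.int32(183)] at z=118 [668.2 136.7 118. ] bboxc [670.4 137.8 115. ]
side tile [244.75   218.6875] 192 [np.int32(237), np.int32(212), np.int32(254), np.int32(226)] [542.4  82.2  38. ]
holder [266.66935484 165.98387097] 124 [np.int32(261), np.int32(158), np.int32(278), np.int32(173)] at z=118 [653.4 134.7 118. ] bboxc [662.3 136.3 115. ]
frontL [459.5 177.   94. ]
frontR [ 482.1 -138.4   94. ]
shelfFL [577.1 266.  100. ]
shelfFR [ 609.5 -210.6  100. ]
shelfBL [837.5 284.1 100. ]
shelfBR [ 869.  -195.4  100. ]
```

View pics/cc.png

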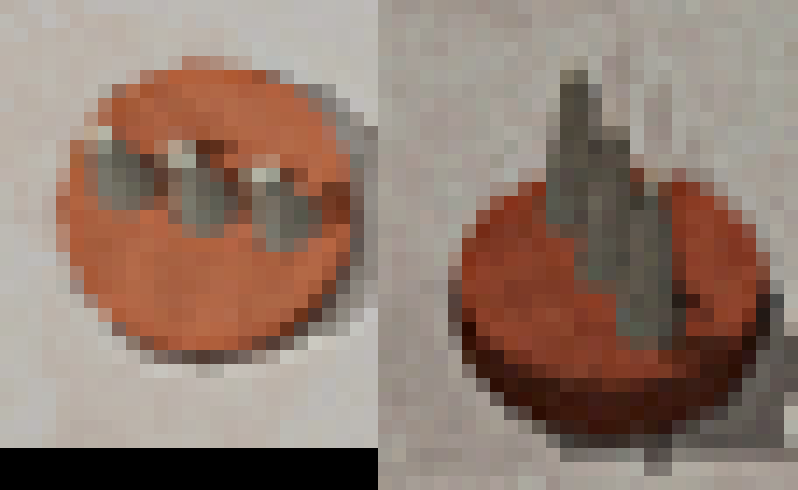

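>>> {"fn": "servo_tool", "kwargs": {"targets": [[[0.2,-0.3,0,0,1],[0.4,-0.6,0.1,0.02,1],[0.7,-1,0.1,0.03,1]]]}}

```text
clock: 1.45
eef_pos: [255.6, 523.6, 253.4]
ee_rot: [0.047, 0.999, 0.001, -0.0]
wrist_force: [1.4, 0.3, 0.4]
gripper_width: 44.1
grip_force: 0.0
```

>>> {"fn": "servo_tool", "kwargs": {"targets": [[[0.3,-0.4,0,0.01,1],[0.5,-0.7,0,0.02,1],[0.7,-1,0,0.03,1]]]}}

```text
clock: 1.75
eef_pos: [328.2, 420.7, 252.5]
ee_rot: [-0.043, 0.999, 0.0, 0.0]
wrist_force: [1.5, 0.1, 0.4]
gripper_width: 0.1
grip_force: 0.0
```

>>> {"fn": "servo_tool", "kwargs": {"targets": [[[0.3,-0.4,0,0,1],[0.5,-0.7,0,0,1],[0.7,-1,0,0,1]]]}}

```text
clock: 2.05
eef_pos: [398.0, 320.8, 252.6]
ee_rot: [-0.042, 0.999, 0.0, 0.0]
wrist_force: [0.4, -0.4, 0.4]
gripper_width: -0.1
grip_force: 0.0
```

>>> {"fn": "servo_tool", "kwargs": {"targets": [[[0.3,-0.4,0,0,1],[0.5,-0.7,0,0,1],[0.7,-1,0,0,1]]]}}

```text
clock: 2.35
eef_pos: [467.9, 220.8, 252.6]
ee_rot: [-0.042, 0.999, 0.0, 0.0]
wrist_force: [0.5, 0.2, 0.3]
gripper_width: 0.0
grip_force: 0.0
```

>>> {"fn": "servo_tool", "kwargs": {"targets": [[[0.3,-0.4,0,0,1],[0.5,-0.7,0,0,1],[0.7,-1,-0.2,0,1],[0.7,-1,-0.2,0,1],[0.7,-1,-0.2,0,1]]]}}

```text
clock: 2.85
eef_pos: [536.8, 121.6, 231.7]
ee_rot: [-0.041, 0.999, -0.0, -0.001]
wrist_force: [-0.6, 2.0, 0.0]
gripper_width: -0.1
grip_force: 0.0
```

```bash
cat >> h.py <<'E'
from scipy.spatial.transform import Rotation as R
def wray(st,s,uv):
    K=np.array(s["camera_matrix"]);H=np.array(s["hand_eye"])
    x=(uv[0]-K[0,2])/K[0,0];y=(uv[1]-K[1,2])/K[1,1];r=np.hypot(x,y)
    d=np.array([np.sin(r)*x/r,np.sin(r)*y/r,np.cos(r)])
    Q=R.from_quat(st["ee_rot"]).as_matrix();return Q@H[:3,3]+st["eef_pos"],Q@H[:3,:3]@d
def watz(st,s,uv,z):
    o,d=wray(st,s,uv);return o+d*(z-o[2])/d[2]
E
python3 - <<'E'
from h import *
st=manip.state();s=snapshot("wrist");save("w1.png",s["img"]);print(manip.tcp_to_tips,np.round(s["hand_eye"],3).tolist(),s["camera_matrix"][0])
np.save("w1.npy",{**s,"st":st},allow_pickle=True)
im=s["img"].astype(int)
n,lab,t,c=cv2.connectedComponentsWithStats((im.max(2)<50).astype(np.uint8))
for k in range(1,n):
    if t[k,4]>150: print("dark",t[k],c[k].round(1),watz(st,s,c[k],38).round(1))
for l in("round_tile","cone_holder","cone_tip","drawer_front"):
    print(l,[(np.round(r["rect"]).tolist(),round(r["p"],2)) for r in finder.recognise("wrist",l)][:3])
E
```

```text
11.0 [[-0.002, -0.947, -0.322, 83.342], [1.0, -0.002, -0.001, -1.733], [0.0, -0.322, 0.947, -131.063], [0.0, 0.0, 0.0, 1.0]] [325.1922621    0.         272.35586933]
dark [  94  164   67   44 1931] [125.6 187.3] [556.1 -42.5  38. ]
dark [   66   256   414   164 38294] [270.5 366.4] [803.2 138.7  38. ]
round_tile [([172.0, 7.0, 216.0, 44.0], 0.94), ([323.0, 33.0, 362.0, 73.0], 0.89), ([219.0, 161.0, 262.0, 204.0], 0.85)]
cone_holder [([270.0, 333.0, 278.0, 361.0], 0.64)]
cone_tip [([267.0, 334.0, 278.0, 366.0], 0.58)]
drawer_front [([22.0, 96.0, 347.0, 246.0], 0.92)]
```

View pics/w1.png

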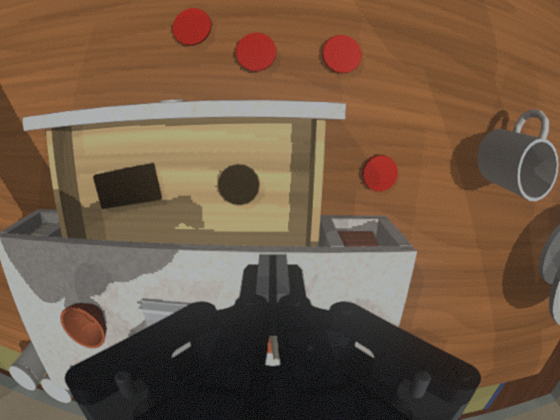

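The wrist view shows the dark round tile at (239,184) and the oblong one at (127,187). The drawer front runs from (25,123) to (345,108). The red discs lie outside the drawer.

```bash
python3 - <<'E'
from h import *
d=np.load("w1.npy",allow_pickle=True).item();st=d["st"];im=d["img"].astype(int)
m=np.zeros(im.shape[:2],np.uint8);m[155:212,210:268]=(im[155:212,210:268].max(2)<75)
n,lab,t,c=cv2.connectedComponentsWithStats(m);k=1+np.argmax(t[1:,4]);x,y,w,h,a=t[k]
bc=np.array([x+(w-1)/2,y+(h-1)/2]);print(t[k],c[k],watz(st,d,c[k],37).round(1),"bbox",watz(st,d,bc,37).round(1))
for n,p,z in(("frontL",(345,106),94),("frontR",(25,121),94),("shelfFL",(412,252),100),("shelfFR",(2,238),100),("disc",(172,103),94)): print(n,watz(st,d,p,z).round(1))
s=snapshot("top");print("tip top",[atz(s,p,155).round(1) for p in((235,168.5),(234.5,168.5),(235.5,169.5))])
s2=snapshot("side")
o,dd=ray(s,(235,168.7));o2,d2=ray(s2,(255+15.8,145+9.8))
print("side mid tip",atz(s2,(255+15.8,145+9.8),155))
for p in ((226.0,172.5),(246.5,172.5),(236.3,162.5),(236.3,182.5)): print("disc edge",atz(s,p,118).round(1))
E
```

```text
[ 218  165   41   39 1232] [238.24918831 184.15503247] [544.   84.7  37. ] bbox [543.9  84.4  37. ]
frontL [453.7 173.2  94. ]
frontR [ 475.6 -136.4   94. ]
shelfFL [579.6 258.8 100. ]
shelfFR [ 609.9 -195.8  100. ]
disc [461.6  29.1  94. ]
tip top [array([669.6, 135.3, 155. ]), array([669.5, 136.6, 155. ]), array([666.9, 133.9, 155. ])]
side mid tip [663.10847163 130.40182069 155.        ]
disc edge [668.  164.4 118. ]
disc edge [668.6 109.1 118. ]
disc edge [696.1 137.5 118. ]
disc edge [640.8 135.6 118. ]
```

>>> {"fn": "servo_tool", "kwargs": {"targets": [[[0.07,-0.2,-0.2,0,1],[0.07,-0.375,-0.5,0,1],[0.07,-0.375,-0.8,0,1],[0.07,-0.375,-1,0,1],[0.07,-0.375,-1,0,1]]]}}

```text
clock: 3.7
eef_pos: [541.5, 84.9, 129.7]
ee_rot: [-0.043, 0.999, -0.0, -0.003]
wrist_force: [-1.0, -0.6, -0.0]
gripper_width: -0.1
grip_force: 0.0
```

>>> {"fn": "servo_tool", "kwargs": {"targets": [[[0,0,-0.2,0,1],[0,0,-0.4,0,1],[0,0,-0.53,0,1],[0,0,-0.58,0,1],[0,0,-0.58,0,1],[0,0,-0.58,0,1],[0,0,-0.58,0,1]]]}}

```text
clock: 4.4
eef_pos: [544.7, 85.2, 75.3]
ee_rot: [-0.043, 0.999, 0.0, 0.001]
wrist_force: [-0.1, -0.3, -1.2]
gripper_width: -0.2
grip_force: 0.0
```

```bash
python3 - <<'E'
from h import *
st=manip.state();s=snapshot("wrist");save("w2.png",s["img"]);print(st["clock"],st["eef_pos"],R.from_quat(st["ee_rot"]).as_matrix()[:,2])
print(finder.recognise("wrist","round_tile")[:4])
im=s["img"].astype(int)
for th in (50,75):
  n,lab,t,c=cv2.connectedComponentsWithStats((im.max(2)<th).astype(np.uint8))
  for k in range(1,n):
    if t[k,4]>300: x,y,w,h,a=t[k];print(th,t[k],c[k].round(1),watz(st,s,c[k],38).round(1),watz(st,s,(x+w/2-.5,y+h/2-.5),38).round(1))
E
```

```text
4.4 [544.74347643  85.23009725  75.30163757] [ 1.64397448e-03  2.92748198e-04 -9.99998606e-01]
[{'rect': [269.8, 0.0, 341.3, 44.3], 'p': 0.85}, {'rect': [412.1, 0.0, 469.4, 57.1], 'p': 0.68}, {'rect': [240.7, 205.8, 312.7, 268.0], 'p': 0.65}, {'rect': [459.6, 191.5, 503.0, 244.7], 'p': 0.57}]
50 [  31  205  109   67 5560] [ 86.1 239.8] [552.6 -36.5  38. ] [551.4 -37.2  38. ]
50 [   65   229   415   191 40058] [269.8 361.2] [637.9  89.3  38. ] [601.6  87.9  38. ]
75 [397 136  41  82 890] [420.4 171.5] [491.9 163.4  38. ] [495.  161.8  38. ]
75 [  30  204  111   69 5749] [ 86.3 239.9] [552.7 -36.4  38. ] [551.4 -37.2  38. ]
75 [   65   210   415   210 43926] [273.1 354.7] [630.8  91.1  38. ] [593.4  87.2  38. ]
75 [   0  223   49  115 2907] [ 16.4 288.1] [ 607.4 -120.    38. ] [ 596.9 -107.1   38. ]
75 [469 304  40  44 517] [486.6 329.1] [611.2 264.8  38. ] [607.5 265.   38. ]
```

View pics/w2.png

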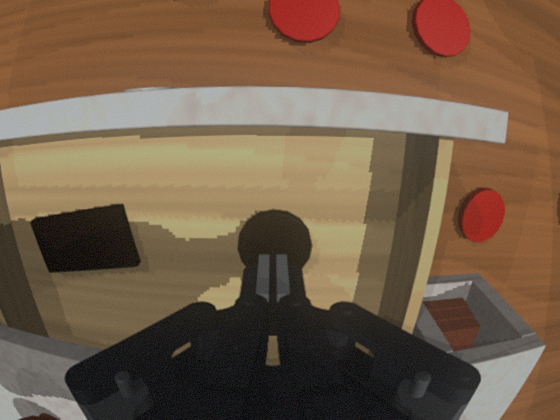

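```bash
python3 - <<'E'
from h import *
st=manip.state();s=snapshot("wrist")
for p in((275,210),(238.5,243),(311.5,243)): print(watz(st,s,p,38).round(1))
print(manip.state()["eef_pos"])
E
```

```text
[521.4  82.8  38. ]
[543.2  63.6  38. ]
[539.8 105.4  38. ]
[544.41575732  85.06010537  74.94580615]
```

The tool is over the tile, which I measure at (543.5, 84.7). I'll lower 6 mm and dwell.

>>> {"fn": "servo_tool", "kwargs": {"targets": [[[-0.01,-0.005,-0.06,0,1],[-0.01,-0.005,-0.06,0,1],[-0.01,-0.005,-0.06,0,1],[-0.01,-0.005,-0.06,0,1],[-0.01,-0.005,-0.06,0,1],[-0.01,-0.005,-0.06,0,1],[-0.01,-0.005,-0.06,0,1],[-0.01,-0.005,-0.06,0,1],[-0.01,-0.005,-0.06,0,1],[-0.01,-0.005,-0.06,0,1],[-0.01,-0.005,-0.06,0,1],[-0.01,-0.005,-0.06,0,1],[-0.01,-0.005,-0.06,0,1],[-0.01,-0.005,-0.06,0,1],[-0.01,-0.005,-0.06,0,1],[-0.01,-0.005,-0.06,0,1],[-0.01,-0.005,-0.06,0,1],[-0.01,-0.005,-0.06,0,1],[-0.01,-0.005,-0.06,0,1],[-0.01,-0.005,-0.06,0,1]]]}}

```text
clock: 6.55
eef_pos: [542.9, 84.5, 68.3]
ee_rot: [-0.043, 0.999, 0.0, -0.0]
wrist_force: [0.6, 0.2, 0.2]
gripper_width: 0.2
grip_force: 0.0
```

>>> {"fn": "servo_tool", "kwargs": {"targets": [[[0,0,0,0,1],[0,0,0,0,1],[0,0,0,0,1],[0,0,0,0,1],[0,0,0,0,1],[0,0,0,0,1],[0,0,0,0,1],[0,0,0,0,1],[0,0,0,0,1],[0,0,0,0,1]]]}}

```text
clock: 7.55
eef_pos: [543.0, 84.5, 68.3]
ee_rot: [-0.043, 0.999, 0.0, 0.0]
wrist_force: [-0.0, 0.1, 0.2]
gripper_width: -0.3
grip_force: 0.0
```

>>> {"fn": "servo_tool", "kwargs": {"targets": [[[0,0,0.3,0,1],[0,0,0.7,0,1],[0,0,1,0,1]]]}}

```text
clock: 7.85
eef_pos: [543.3, 84.7, 170.1]
ee_rot: [-0.043, 0.999, 0.0, 0.0]
wrist_force: [1.2, -0.1, 1.5]
gripper_width: -0.3
grip_force: 0.0
```

>>> {"fn": "servo_tool", "kwargs": {"targets": [[[0,0,0.3,0,1],[0,0,0.7,0,1],[0,0,1,0,1],[0,0,1,0,1],[0,0,1,0,1]]]}}

```text
clock: 8.35
eef_pos: [543.3, 84.6, 269.0]
ee_rot: [-0.043, 0.999, 0.0, 0.001]
wrist_force: [-0.1, 0.2, 0.3]
gripper_width: -0.3
grip_force: 0.0
```

>>> {"fn": "servo_tool", "kwargs": {"targets": [[[0.4,0.2,0,0,1],[0.8,0.4,0,0,1],[1,0.495,0,0,1]]]}}

```text
clock: 8.65
eef_pos: [644.2, 135.7, 266.0]
ee_rot: [-0.043, 0.999, 0.0, -0.001]
wrist_force: [-0.7, 1.2, 0.2]
gripper_width: 0.0
grip_force: 0.0
```

>>> {"fn": "servo_tool", "kwargs": {"targets": [[[0.24,0,-0.2,0,1],[0.24,0,-0.4,0,1],[0.24,0,-0.6,0,1],[0.24,0,-0.7,0,1],[0.24,0,-0.7,0,1],[0.24,0,-0.7,0,1]]]}}

```text
clock: 9.25
eef_pos: [666.8, 134.0, 198.2]
ee_rot: [-0.043, 0.999, -0.0, -0.0]
wrist_force: [0.5, 0.4, 0.2]
gripper_width: 0.1
grip_force: 0.0
```

```bash
python3 - <<'E'
from h import *
st=manip.state();s=snapshot("wrist");print(st["eef_pos"])
np.save("w3.npy",{**s,"st":st},allow_pickle=True)
save("w3.png",cv2.resize(s["img"][150:350,170:370],None,fx=3,fy=3,interpolation=2))
for l in("cone_tip","cone_holder"):print(finder.recognise("wrist",l)[:2])
E
```

```text
[666.82757669 134.02543401 198.21966049]
[{'rect': [234.6, 180.3, 316.0, 260.5], 'p': 0.68}]
[{'rect': [234.6, 178.3, 314.2, 256.9], 'p': 0.94}]
```

View pics/w3.png

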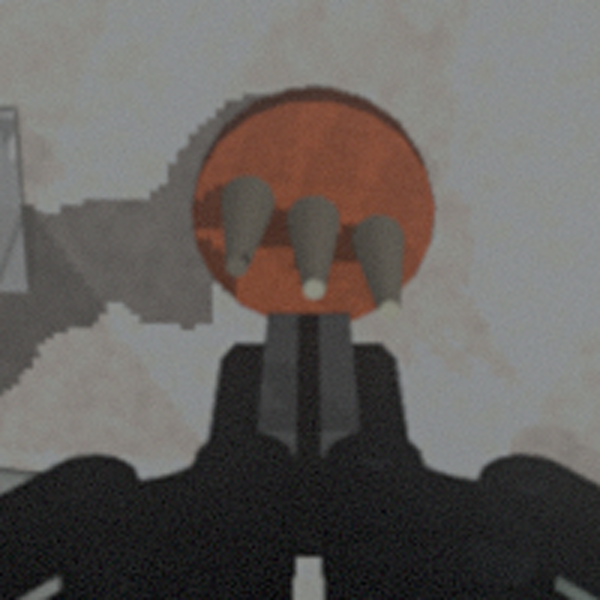

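The crop shows the three cones. The middle tip is at crop (313,288), which is full-image (274,246), just ahead of the fingertips.

```bash
python3 - <<'E'
from h import *
d=np.load("w3.npy",allow_pickle=True).item();st=d["st"]
print(watz(st,d,(274,245.8),155).round(1))
f=lambda x,y:(170+x/3-.3,150+y/3-.3)
for p in((195,215),(434,215),(313,90)):print("disc118",watz(st,d,f(*p),118).round(1))
print("fingertip",watz(st,d,f(308,316),187).round(1))
E
```

```text
[668.4 133.3 155. ]
disc118 [669.8 105.9 118. ]
disc118 [665.1 161.6 118. ]
disc118 [637.6 130.8 118. ]
fingertip [658.1 131.4 187. ]
```

>>> {"fn": "servo_tool", "kwargs": {"targets": [[[0.01,0,-0.08,0,1],[0.01,0,-0.12,0,1],[0.01,0,-0.12,0,1],[0.01,0,-0.12,0,1],[0.01,0,-0.12,0,1],[0.01,0,-0.12,0,1],[0.01,0,-0.12,0,1],[0.01,0,-0.12,0,1],[0.01,0,-0.12,0,1],[0.01,0,-0.12,0,1],[0.01,0,-0.12,0,1],[0.01,0,-0.12,0,1],[0.01,0,-0.12,0,1],[0.01,0,-0.12,0,1],[0.01,0,-0.12,0,1],[0.01,0,-0.12,0,1],[0.01,0,-0.12,0,1],[0.01,0,-0.12,0,1],[0.01,0,-0.12,0,1],[0.01,0,-0.12,0,1]]]}}

```text
clock: 11.4
eef_pos: [668.0, 134.0, 186.3]
ee_rot: [-0.043, 0.999, -0.0, -0.0]
wrist_force: [0.3, -0.1, 0.3]
gripper_width: 0.1
grip_force: 0.0
```

>>> {"fn": "servo_tool", "kwargs": {"targets": [[[0,0,0,0,1],[0,0,0,0,1],[0,0,0,0,1],[0,0,0,0,1],[0,0,0,0,1],[0,0,0,0,1],[0,0,0,0,1],[0,0,0,0,1],[0,0,0,0,1],[0,0,0,0,1]]]}}

```text
clock: 12.4
eef_pos: [668.0, 134.0, 186.3]
ee_rot: [-0.043, 0.999, -0.0, -0.0]
wrist_force: [-0.5, -0.4, 0.2]
gripper_width: 0.1
grip_force: 0.0
```

>>> {"fn": "servo_tool", "kwargs": {"targets": [[[0,0,0.3,0,1],[0,0,0.5,0,1],[-0.3,-0.2,0.5,0,1],[-0.7,-0.4,0.5,0,1],[-1,-0.6,0.5,0,1]]]}}

```text
clock: 12.9
eef_pos: [566.0, 73.7, 236.2]
ee_rot: [-0.043, 0.999, -0.0, -0.0]
wrist_force: [1.1, -0.5, 0.8]
gripper_width: -0.0
grip_force: 0.0
```

>>> {"fn": "servo_tool", "kwargs": {"targets": [[[-0.4,-0.3,0,0,1],[-0.7,-0.4,0,0,1],[-1,-0.56,0,0,1]]]}}

```text
clock: 13.2
eef_pos: [466.5, 17.6, 236.5]
ee_rot: [-0.043, 0.999, 0.0, 0.0]
wrist_force: [-0.2, 0.0, 1.0]
gripper_width: -0.1
grip_force: 0.0
```

>>> {"fn": "servo_tool", "kwargs": {"targets": [[[-0.2,0,0,0,1],[-0.4,0,0,0,1],[-0.5,0,0,0,1],[-0.5,0,0,0,1],[-0.5,0,0,0,1]]]}}

```text
clock: 13.7
eef_pos: [419.0, 18.2, 236.7]
ee_rot: [-0.043, 0.999, 0.0, 0.001]
wrist_force: [0.8, -0.4, -0.0]
gripper_width: 0.1
grip_force: 0.0
```

>>> {"fn": "servo_tool", "kwargs": {"targets": [[[0,0,-0.3,0,1],[0,0,-0.7,0,1],[0,0,-1,0,1]]]}}

```text
clock: 14.0
eef_pos: [418.9, 18.2, 134.8]
ee_rot: [-0.043, 0.999, 0.0, 0.0]
wrist_force: [-0.5, -0.6, -0.1]
gripper_width: 0.2
grip_force: 0.0
```

>>> {"fn": "servo_tool", "kwargs": {"targets": [[[0,0,-0.3,0,1],[0,0,-0.5,0,1],[0,0,-0.66,0,1],[0,0,-0.66,0,1],[0,0,-0.66,0,1]]]}}

```text
clock: 14.5
eef_pos: [418.6, 18.3, 70.1]
ee_rot: [-0.043, 0.999, 0.0, -0.0]
wrist_force: [-0.4, -0.2, -0.1]
gripper_width: -0.2
grip_force: 0.0
```

>>> {"fn": "servo_tool", "kwargs": {"targets": [[[0.06,0,0,0,1],[0.12,0,0,0,1],[0.18,0,0,0,1],[0.22,0,0,0,1],[0.26,0,0,0,1],[0.29,0,0,0,1],[0.32,0,0,0,1],[0.35,0,0,0,1],[0.38,0.0,0,0,1],[0.41,0.0,0,0,1],[0.44,0.0,0,0,1]]]}}

```text
clock: 15.6
eef_pos: [461.7, 18.2, 70.1]
ee_rot: [-0.043, 0.999, 0.0, -0.0]
wrist_force: [-0.9, 0.7, -1.0]
gripper_width: 0.1
grip_force: 0.8
```

>>> {"fn": "servo_tool", "kwargs": {"targets": [[[0.03,0,0,0,1],[0.06,0,0,0,1],[0.1,0.01,0,0,1],[0.14,0.01,0,0,1],[0.18,0.01,0,0,1],[0.22,0.02,0,0,1],[0.26,0.02,0,0,1],[0.3,0.02,0,0,1],[0.34,0.02,0,0,1],[0.38,0.03,0,0,1],[0.42,0.03,0,0,1],[0.46,0.03,0,0,1],[0.5,0.03,0,0,1],[0.54,0.04,0,0,1],[0.58,0.04,0,0,1],[0.62,0.04,0,0,1],[0.66,0.05,0,0,1],[0.7,0.05,0,0,1],[0.74,0.05,0,0,1],[0.78,0.055,0,0,1]]]}}

```text
clock: 17.6
eef_pos: [540.3, 23.5, 70.3]
ee_rot: [-0.043, 0.999, -0.0, 0.0]
wrist_force: [-1.8, -0.7, -0.4]
gripper_width: -0.2
grip_force: 0.9
```

```bash
python3 - <<'E'
from h import *
st=manip.state();print(st["eef_pos"],st["wrist_force"],st["torque"])
s=snapshot("side");save("s4.png",cv2.resize(s["img"][100:310,160:430],None,fx=2.8,fy=2.8,interpolation=2))
E
```

```text
[540.33101314  23.4864522   70.33929153] [-1.77263291 -0.69066851 -0.38016857] [-0.07157546  0.3378094  -0.04283806]
```

View pics/s4.png

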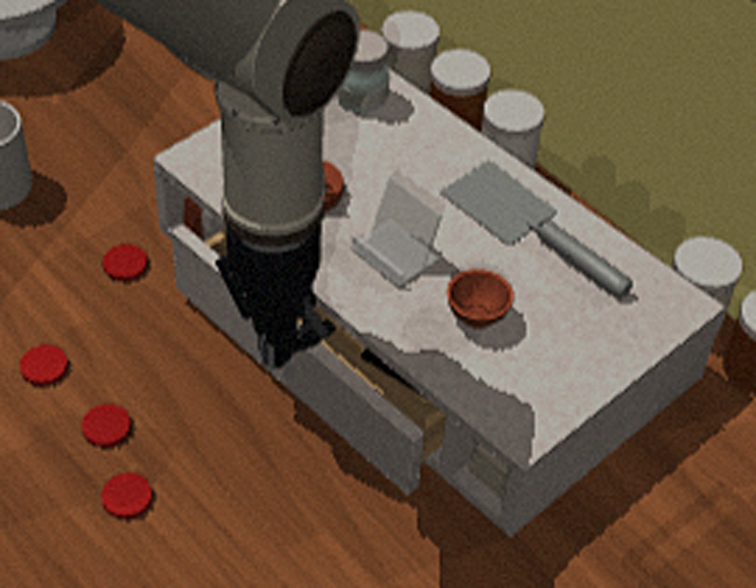

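The drawer is moving home, with about 30 mm still open. The arm is clear of the bowl, stand and jar, and the pushing force is about 1.8 N.

>>> {"fn": "servo_tool", "kwargs": {"targets": [[[0.03,0,0,0,1],[0.06,0,0,0,1],[0.09,0.01,0,0,1],[0.12,0.01,0,0,1],[0.15,0.01,0,0,1],[0.18,0.01,0,0,1],[0.2,0.01,0,0,1],[0.22,0.01,0,0,1],[0.24,0.015,0,0,1]]]}}

```text
clock: 18.55
eef_pos: [564.0, 25.1, 70.3]
ee_rot: [-0.043, 0.999, -0.0, -0.0]
wrist_force: [-1.6, -0.6, 0.6]
gripper_width: 0.1
grip_force: 0.8
```

>>> {"fn": "servo_tool", "kwargs": {"targets": [[[0.01,0,0,0,1],[0.02,0,0,0,1],[0.03,0,0,0,1],[0.04,0,0,0,1]]]}}

```text
clock: 18.95
eef_pos: [567.9, 25.2, 70.3]
ee_rot: [-0.043, 0.999, 0.0, -0.0]
wrist_force: [-1.9, 1.1, 0.3]
gripper_width: -0.2
grip_force: 0.8
```

>>> {"fn": "servo_tool", "kwargs": {"targets": [[[0.01,0,0,0,1],[0.02,0,0,0,1],[0.03,0,0,0,1],[0.04,0,0,0,1]]]}}

```text
clock: 19.35
eef_pos: [569.9, 25.0, 70.1]
ee_rot: [-0.043, 0.999, -0.0, -0.002]
wrist_force: [-9.6, 1.1, 6.4]
gripper_width: 0.0
grip_force: 4.7
```

>>> {"fn": "servo_tool", "kwargs": {"targets": [[[0.01,0,0,0,1],[0.02,0,0,0,1],[0.02,0,0,0,1]]]}}

```text
clock: 19.65
eef_pos: [569.9, 24.9, 69.9]
ee_rot: [-0.043, 0.999, -0.0, -0.004]
wrist_force: [-12.7, 1.4, 10.3]
gripper_width: -0.1
grip_force: 6.4
```

The force rose sharply with no further travel, so the drawer is against its stop. I'm backing off.

>>> {"fn": "servo_tool", "kwargs": {"targets": [[[-0.03,0,0,0,1],[-0.06,0,0,0,1],[-0.12,-0.01,0,0,1],[-0.25,-0.02,0,0,1],[-0.5,-0.03,0,0,1],[-0.8,-0.05,0,0,1],[-1,-0.07,0,0,1]]]}}

```text
clock: 20.35
eef_pos: [472.1, 17.6, 70.2]
ee_rot: [-0.043, 0.999, -0.0, -0.0]
wrist_force: [1.1, 0.5, -0.3]
gripper_width: 0.0
grip_force: 0.0
```

>>> {"fn": "servo_tool", "kwargs": {"targets": [[[-0.2,0,0.3,0,1],[-0.3,0,0.7,0,1],[-0.3,0,1,0,1]]]}}

```text
clock: 20.65
eef_pos: [442.7, 17.7, 171.9]
ee_rot: [-0.043, 0.999, -0.0, 0.0]
wrist_force: [1.0, -0.6, -1.0]
gripper_width: 0.1
grip_force: 0.0
```

>>> {"fn": "servo_tool", "kwargs": {"targets": [[[0,0.3,0.4,0,1],[0,0.7,0.7,0,1],[0,1,0.8,0,1]]]}}

```text
clock: 20.95
eef_pos: [446.2, 120.3, 254.5]
ee_rot: [-0.042, 0.999, 0.001, 0.004]
wrist_force: [0.3, 0.9, -0.4]
gripper_width: 0.1
grip_force: 0.0
```

>>> {"fn": "servo_tool", "kwargs": {"targets": [[[0,0.4,0,0,1],[0,0.8,0,0,1],[0,1,0,0,1],[0,1,0,0,1],[0,1,0,0,1]]]}}

```text
clock: 21.45
eef_pos: [444.0, 217.7, 250.2]
ee_rot: [-0.043, 0.999, -0.0, 0.0]
wrist_force: [-1.0, 0.2, 0.2]
gripper_width: -0.0
grip_force: 0.0
```

```bash
python3 - <<'E'
from h import *
st=manip.state();print(st["clock"],st["eef_pos"],st["wrist_force"])
s=snapshot("top");a=s["img"][90:300,150:410]
o=cv2.imread("pics/top.png")[90:300,150:410,::-1]
save("t5.png",cv2.resize(a,None,fx=2.8,fy=2.8,interpolation=2))
E
```

```text
21.45 [444.04320565 217.68500421 250.23952013] [-0.98221189  0.23463924  0.23269031]
```

View pics/t5.png

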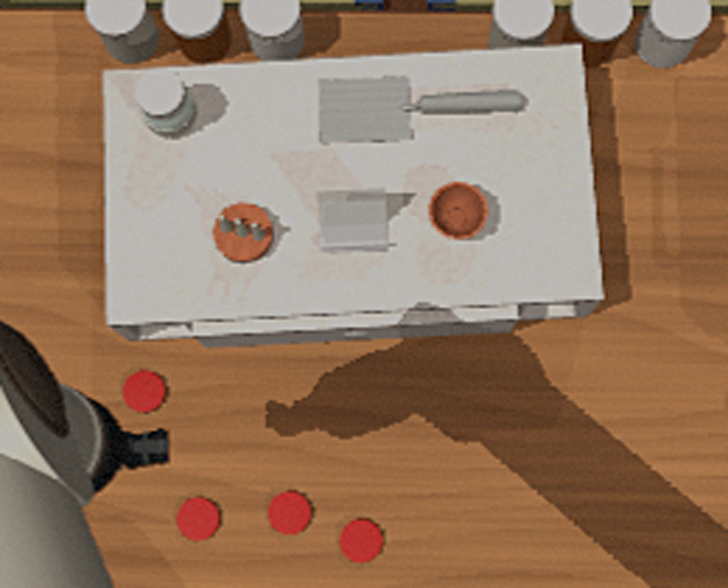

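The picture shows the drawer fully home. Nothing else has moved from the first picture (holder at crop (243,232), bowl at (458,211), red discs as before), and the arm is clear.

```bash
python3 -c "
from plant import job;print(job.finish_job())"
```

```text
the job is handed in; nothing more can be done
None
```

I pointed at the round tile, then the middle cone, from about 2 cm above for over two seconds each without touching, then pushed the drawer home to its stop by the front face with at most about 16 N measured; the arm is clear, nothing visible in the last picture moved, and the job is handed in.

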